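# Light the specimen: start the gooseneck light source

## Task

Light the specimen under the microscope with the right-hand gooseneck at full brightness. On the top panel of the light source, press the mains rocker over to on, then push in the round selector key in front of the right-hand gooseneck fully home so that it stays down, then press the up-arrow key (the triangle pointing away from the robot) and keep it down for at least two seconds, and let go. Leave the down-arrow key alone, and lift or shift nothing on the bench or on the light source.

Things in the scene. Friction and masses are not known exactly. Their poses are not given: they have to be found in the camera images.
- console: The light source: cream metal box 200 mm deep (x) by 260 wide (y), fixed. Origin under its centre on the bench; x to its back (away from the robot), y to its left, z up. Level top panel 96 mm above the bench, with, left to right (x, y in mm): mains rocker (-30, 95), round selector keys (-30, 35) and (-30, -35), triangular arrow keys up (-6, -95) and down (-54, -95).
- neck_right (a point): Centre of the top of the right-hand gooseneck's steel socket, 40 mm diameter and 40 mm tall, at the back of the light source's top, (75, -35) mm from its centre, in line with its selector key.
- neck_left (a point): The same for the left-hand gooseneck, at (75, 35) mm. Both goosenecks (15 mm thick, at most 355 mm above the bench) rise from here and arch back and left to the microscope, staying behind x = 60 mm over the light source itself.
- power (a joint): Mains rocker: black V-shaped cap 33 mm long (x of the light source) by 23.5 mm wide, pivoting about its middle. 0 = off (near half level, far half standing up), 0.36 rad = on (far half level, near half standing up). It is stiff and stays where it is left, so press it fully over; takes 2 to 4 N on the far half. The level half stands 4.5 mm above the panel, the raised end about 10 mm.
- power_far (a point): Point on the top face of the rocker's far half, 11 mm from the pivot: where to press. From off to on it goes down 4 mm, to 4.5 mm above the panel. Axes turn with the rocker.
- select_right (a joint): Travel of the right-hand round selector key: 0 = out, 0.004 m = fully in. The two selector keys are interlocked: one is always in, and pushing in the other makes it pop out. At the start the left one is in and the right one is out. It stays where it is left, so push it fully in; takes about 3 N.
- select_right_top (a point): Centre of the top face of the right-hand selector key, a black round key 20 mm in diameter; its top stands 9 mm above the panel when out, 5 mm when in; z up, axes as the light source.
- select_left (a joint): Travel of the left-hand selector key, 0 = out, 0.004 m = in (as at the start).
- select_left_top (a point): Centre of the top face of the left-hand selector key, like the right-hand one.
- key_up (a joint): Travel of the up-arrow key: 0 = released, 0.004 m = fully down. It springs back; 1.5 N starts it, 4 N holds it fully down.
- key_up_top (a point): Centre of the top face of the up-arrow key, a black triangle of 25 mm sides with a point away from the robot, the farther key of the arrow column; top 9 mm above the panel when released.
- key_down (a joint): Travel of the down-arrow key, like the up-arrow key; it must not be pressed.
- key_down_top (a point): Centre of the top face of the down-arrow key, the nearer triangle, with a point towards the robot.
- microscope: Stereo microscope on a pillar stand, to the left of the light source, fixed: base 280 mm deep by 220 mm wide, 440 mm tall. Origin under the centre of its base.
- vial_a_mid (a point): Centre of a loose glass vial with a black cap, 23 mm diameter, 48 mm tall, standing on the front of the light source's top panel.
- vial_b_mid (a point): Centre of a like vial standing on the bench to the right of the light source.
- foil_dish_mid (a point): Centre of a loose aluminium foil dish, 77 mm diameter, 32 mm tall, on the bench in front of the light source.
- petri_mid (a point): Centre of a loose clear petri dish with lid, 61 mm diameter, 15 mm tall, on the bench to the left of the light source.
- forceps_mid (a point): Centre of loose steel forceps lying on the bench in front of the light source, 120 mm long, 15 wide, 9 high.
- wash_bottle_mid (a point): Centre of a loose white wash bottle with bent spout, 60 mm diameter, 178 mm tall, on the bench to the right of the light source.
- slide_box_mid (a point): Centre of a loose slide box, 96 by 81 by 34 mm, on the bench behind the light source.

How it is judged:
By the outcome, as a careful person would: the job done as asked, in the order asked, and still so for the second after the job is handed in, with the robot touching nothing.
It also fails if it takes over 48 s, if anything falls off the work surface, if the arm or the gripper's body presses on something with over 40 N, if the wrist force passes 120 N, or if a joint passes its speed limit or range.

## Robot

A 6-joint arm with a two-finger parallel gripper is mounted at the origin on the work surface. World frame = base frame: x ahead of the robot, y to its left, z up, the work surface at z = 0. Lengths are in m, angles in rad, forces in N, time in s.
With the tool pointing down it reaches from about 0.325 to 1 m from the base axis. Payload 5.1 kg.
Tool frame: the origin (TCP) lies at the very end of the fingers, on their centre line; the grasp point (between the pads) lies 19 mm behind it; z points along the fingers, y is the line along which they close (so a half turn about z gives the same grasp; the last joint's range is limited). The gripper opens to 85 mm and grips with 20 to 120 N. Pads are 22 mm wide; open, the fingers measure 114 mm over their backs; the gripper's body (76 mm by 85 mm) begins 54 mm behind the grasp point. The pads swing forward as they close: fully open they stand 13 mm farther back than shut.
Start: joints at [-1.213, 0.124, 1.65, -0, 1.367, -0.083], TCP at [0.277, -0.588, 0.231] pointing down, gripper open.
Joint ranges: [-2.61, 2.61], [-1.02, 2.33], [0.03, 2.71], [-1.35, 4.49], [0.32, 2.68], [-2.91, 2.91]. Speed limits (rad/s): [2.57, 2.57, 3.14, 3.14, 3.14, 3.14].

## Interface

Orientations are given as a 3x3 rotation matrix whose columns are the frame's x, y, z axes.
In Python, from rig import env gives the robot as it stands. The module is installed in compiled form; this text tells all that it offers.
- The arm moves only by the tool step_arm, never from a script. Its argument "plan" is a list of rows, each a list of 5 numbers: the gripper command: -1 is shut, 1 is fully open, values between are in proportion, then the shift along the tool's x, y, z in cm, then the turn about the tool's z in rad. A call has 1 to 12 rows; each row shifts and turns the commanded pose from where the row before left it, along the tool's axes as they then stand; what a row does not reach is not made up. A row lasts 1/12 s, in which the tool goes at most 41.7 mm and 7.16 degrees, less where a joint would pass 70% of its speed; a pose out of reach is approached as far as the arm can. A call with a gripper value outside its range is refused whole. The fingers move at their own pace and stop on an object; the grip force is fixed at half the most. Time passes only in rows, so rows that do not move let the fingers close. It gives the time, the measured TCP pose, the force, the opening and the grip force at its end, in the units of the state.
- env.get_obs(): the state, without advancing time (a new reading comes with each control period).
- env.read_camera(name): name is "scene" or "top"; returns a dict with "color" (400x640x3 uint8, red, green, blue), "camera_matrix" (3x3 intrinsics, pixels), "T" (4x4, takes a point from camera to world coordinates). Camera axes: x right, y up, looking along -z (the intrinsics and any distortion apply to the point x, -y, -z); pixel columns grow to the right and rows downward; lengths in m; the calibration is good to about 2 mm. A picture is of the moment at which its call begins. There is no depth.
- env.sign_off(): hands the job in; it is judged then, once.
The state is a dict: "time_s": time; "joint_positions": joint angles; "dq": joint speeds; "effort": joint torques, N m; "eef_pos": TCP position; "orientation": TCP orientation; "ft_force": force on the tool from outside, world axes, zero at the start; "moment": the same for the moment, N m; "finger_gap": finger opening in m; "gripper_force": force on a finger pad.
Only numpy, scipy, OpenCV 4.12 (cv2) and the standard library are available. Lean on these libraries where they do the work, as an engineer would, in place of code of your own. Each camera call takes 0.05 s, during which the arm holds its last target. There are 200 camera calls.

## Working session

There is one attempt and no reset: what is moved stays moved. The work goes in short steps, Python scripts to look and compute and a tool call to move; the robot and the scene stay as the last step left them, time stands still between calls to the robot, and variables do not carry over. Pictures are saved under pics/ and viewed, at most 10 in all, crops included, and the job is handed in when it is done.

Besides the shell and the picture viewer there is one more tool, called after ">>>" as name(argument=value, ...) on one line, values as JSON. step_arm: Moves the arm, as the interface text tells. Its arguments: {"type":"object","properties":{"plan":{"type":"array"}},"required":["plan"]}

```bash
mkdir -p pics; python3 - <<'E'
from rig import env
import cv2,numpy as np
for n in("scene","top"):
    r=env.read_camera(n); cv2.imwrite(f"pics/{n}0.png",r["color"][:,:,::-1]); np.savez(n+"0.npz",**{k:r[k] for k in("color","camera_matrix","T")})
    print(n,{k:v for k,v in r.items() if k!="color"})
o=env.get_obs();print(o)
E
```

```text
scene {'camera_matrix': array([[464.2291579 ,   0.        , 322.06299556],
       [  0.        , 464.2291579 , 204.16170217],
       [  0.        ,   0.        ,   1.        ]]), 'T': array([[ 4.05263632e-01, -6.34146216e-01,  6.58498265e-01,
         1.32514067e+00],
       [ 9.14199764e-01,  2.80782048e-01, -2.92233182e-01,
        -3.10963042e-01],
       [ 4.24075215e-04,  7.20430439e-01,  6.93527074e-01,
         8.99977289e-01],
       [ 0.00000000e+00,  0.00000000e+00,  0.00000000e+00,
         1.00000000e+00]])}
top {'camera_matrix': array([[482.18727268,   0.        , 315.58648684],
       [  0.        , 482.18727268, 200.22507563],
       [  0.        ,   0.        ,   1.        ]]), 'T': array([[ 1.28544204e-03,  9.86440765e-01, -1.64112657e-01,
         3.50936533e-01],
       [-9.99954276e-01,  2.82308158e-03,  9.13652558e-03,
         4.82945612e-02],
       [ 9.47594471e-03,  1.64093409e-01,  9.86399290e-01,
         1.54433192e+00],
       [ 0.00000000e+00,  0.00000000e+00,  0.00000000e+00,
         1.00000000e+00]])}
{'time_s': 0.1, 'joint_positions': array([-1.21261967e+00,  1.24449020e-01,  1.65152359e+00, -1.97751934e-05,
        1.36748066e+00, -8.26276049e-02]), 'dq': array([ 0.00141761,  0.00038135, -0.00495689, -0.00129318, -0.00165824,
        0.00214433]), 'effort': array([ 4.47943394e-04, -4.24931216e+01, -3.66652894e+01, -1.23206200e-04,
        3.94568357e-03, -3.03993954e-05]), 'eef_pos': array([ 0.27709615, -0.5873804 ,  0.23017821]), 'orientation': array([[ 9.04407138e-01,  4.26669990e-01, -6.70409349e-04],
       [ 4.26670495e-01, -9.04405482e-01,  1.73574624e-03],
       [ 1.34268942e-04, -1.85586518e-03, -9.99998269e-01]]), 'ft_force': array([-0.06461891,  1.14427162,  0.52294185]), 'moment': array([ 0.00365666, -0.00633581,  0.01063317]), 'gripper_force': 0.0, 'finger_gap': 0.08532072447130276}
```

View pics/scene0.png

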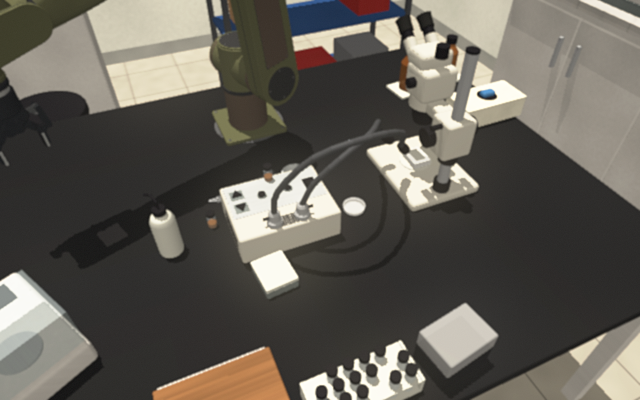

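View pics/top0.png

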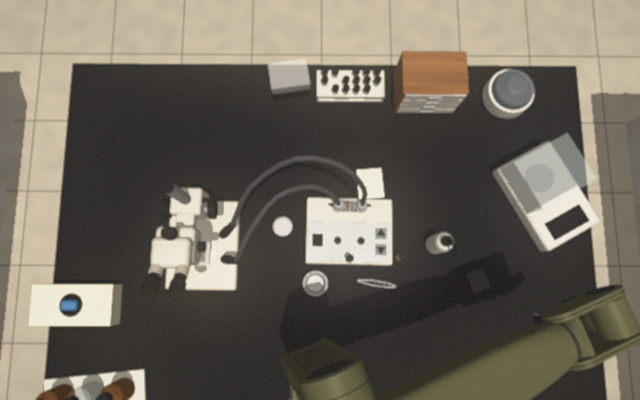

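The scene view shows the console around (280,215), with the necks at its back. The top view shows the panel spanning (306–393, 197–265): rocker (317,239), selectors (338,240) and (361,240), arrows (381,232) and (381,250), vial A (349,257). I'll enlarge both.

```bash
python3 - <<'E'
import cv2,numpy as np
t=np.load("top0.npz")["color"][190:275,295:405,::-1]; s=np.load("scene0.npz")["color"][155:265,205:355,::-1]
a=cv2.resize(t,None,fx=5,fy=5,interpolation=cv2.INTER_CUBIC);cv2.imwrite("pics/tc.png",a)
cv2.imwrite("pics/sc.png",cv2.resize(s,None,fx=5,fy=5,interpolation=cv2.INTER_CUBIC))
E
```

```text
(no output)
```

View pics/tc.png

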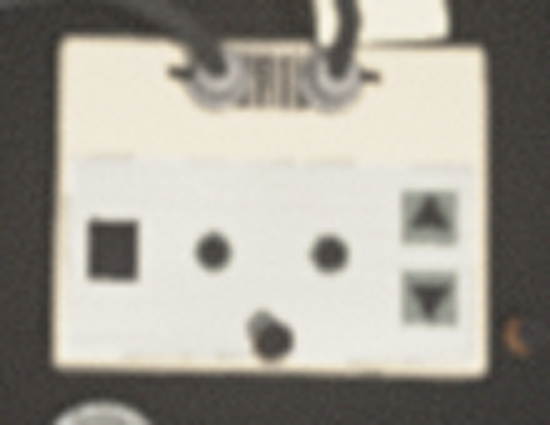

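View pics/sc.png

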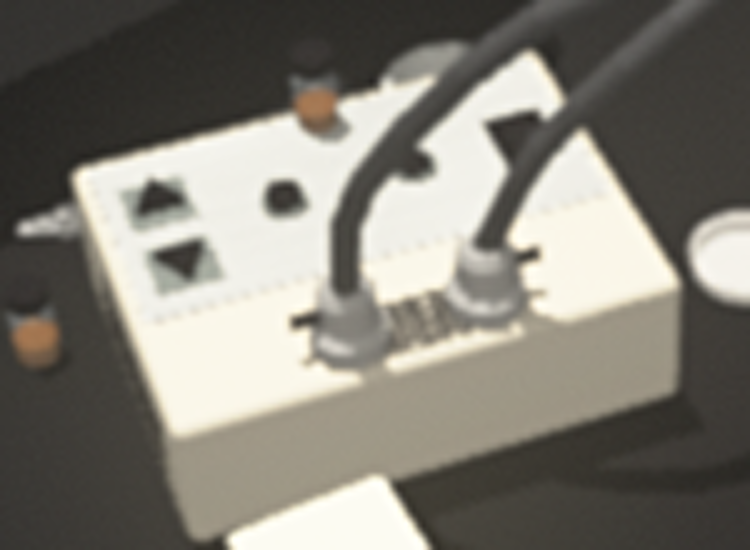

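The crops show the rocker at left, two selectors, and the arrow keys in grey squares at right; the vial stands between the selectors at the front edge. Now I'll measure the blobs.

```bash
cat > h.py <<'E'
import cv2,numpy as np
def load(n): return np.load(n+"0.npz")
def ray(r,u,v):
    K,T=r["camera_matrix"],r["T"]; d=np.array([(u-K[0,2])/K[0,0],-(v-K[1,2])/K[1,1],-1]); return T[:3,3],T[:3,:3]@d
def plane(r,u,v,z):
    o,d=ray(r,u,v); return o+d*(z-o[2])/d[2]
def tri(a,b):
    (o1,d1),(o2,d2)=a,b; s=np.linalg.lstsq(np.c_[d1,-d2],o2-o1,rcond=None)[0]
    p,q=o1+s[0]*d1,o2+s[1]*d2; return (p+q)/2,np.linalg.norm(p-q)
def blob(r,u,v,h,th):
    u,v=int(u),int(v); g=cv2.cvtColor(r["color"],cv2.COLOR_RGB2GRAY)[v-h:v+h+1,u-h:u+h+1]
    g=cv2.resize(g,None,fx=8,fy=8,interpolation=cv2.INTER_CUBIC)
    n,l,st,c=cv2.connectedComponentsWithStats((g<th).astype(np.uint8))
    i=1+np.argmax(st[1:,4]); return (c[i]+.5)/8-.5+[u-h,v-h],st[i]/8
E
python3 - <<'E'
from h import *
t,s=load("top"),load("scene")
tp=dict(rock=(317,239,8,130),sl=(337,240,6,130),sr=(361,240,6,130),up=(381,233,5,95),dn=(381,249,5,95))
loc=dict(rock=(-30,95),sl=(-30,35),sr=(-30,-35),up=(-6,-95),dn=(-54,-95))
zz=dict(rock=.103,sl=.101,sr=.105,up=.105,dn=.105)
P=[];Q=[]
tb={}
for k,a in tp.items():
    c,st=blob(t,*a);tb[k]=c;p=plane(t,*c,zz[k]);P.append(p[:2]);Q.append(np.array(loc[k])/1e3);print(k,c.round(2),st[2:],p.round(4))
P=np.array(P);Q=np.array(Q)
def fit(P,Q):
    a=P-P.mean(0);b=Q-Q.mean(0);th=np.arctan2((b[:,0]*a[:,1]-b[:,1]*a[:,0]).sum(),(a*b).sum())
    R=np.array([[np.cos(th),-np.sin(th)],[np.sin(th),np.cos(th)]]);o=P.mean(0)-R@Q.mean(0);return th,R,o
th,R,o=fit(P,Q);print("pose",o,th,"res mm",((P-(Q@R.T+o))*1e3).round(1))
# scene: blobs
sp=dict(sr=(262,194,6,110),up=(242,208,7,70),dn=(236,194,7,70))
sp=dict(sr=(262,194,6,110),up=(242,207,5,85),dn=(236,194,5,85))
for k,a in sp.items():
    c,st=blob(s,*a);X,e=tri(ray(t,*tb[k]),ray(s,*c));print("tri",k,c.round(1),st[2:],X.round(4),"gap",round(e*1e3,1), "scene plane",plane(s,*c,zz[k]).round(4))
# panel corners by eye in both (crop px)
for (a,b),(c,d) in [((63,38),(678,290)),((485,48),(175,435)),((55,366),(530,52)),((487,376),(78,170))]:
    u=[a/5-.4+295,b/5-.4+190];w=[c/5-.4+205,d/5-.4+155];X,e=tri(ray(t,*u),ray(s,*w));print("corner",X.round(4),round(e*1e3,1))
u=plane(t,270/5+294.6,340/5+189.6,.144);print("vial a cap",u)
E
```

```text
rock [317.12 239.57] [  9.625  11.5   835.875] [0.4715 0.0302 0.103 ]
sl [337.2  239.92] [  5.875   6.25  228.625] [ 0.4707 -0.0299  0.101 ]
sr [360.52 240.33] [  6.25    6.25  243.875] [ 0.4693 -0.0994  0.105 ]
up [380.57 232.69] [  5.5     5.25  142.375] [ 0.4923 -0.1599  0.105 ]
dn [380.55 248.97] [  5.875   5.25  152.75 ] [ 0.4437 -0.1588  0.105 ]
pose [ 0.49987909 -0.06515683] -0.019087778721286818 res mm [[-0.2 -0.2]
 [ 0.2 -0.4]
 [ 0.1  0.1]
 [ 0.3  0.1]
 [-0.4  0.3]]
tri sr [261.3 194.1] [  7.      6.125 275.875] [ 0.4697 -0.1     0.1003] gap 0.2 scene plane [ 0.4746 -0.1013  0.105 ]
tri up [240.9 206.2] [  8.     6.75 255.5 ] [ 0.4926 -0.1605  0.1016] gap 0.2 scene plane [ 0.4961 -0.1612  0.105 ]
tri dn [236.1 194.3] [  8.25    6.    240.125] [ 0.4441 -0.1593  0.1   ] gap 0.6 scene plane [ 0.4497 -0.1599  0.105 ]
corner [0.6019 0.0598 0.09  ] 1.5
corner [ 0.5963 -0.1967  0.0938] 1.5
corner [0.4028 0.0641 0.0915] 0.7
corner [ 0.398  -0.1914  0.0934] 4.8
vial a cap [ 0.41616321 -0.06026822  0.144     ]
```

Pose is consistent across both views: console at (0.500, -0.065), yaw -0.019. I'll shut the gripper, align it with the console and move towards the rocker.

>>> step_arm(plan=[[-1,0,0,0,0.115],[-1,0,0,0,0.115],[-1,0,0,0,0.115],[-1,0,0,0,0.115],[-1,1.23,-3.88,0,0],[-1,1.23,-3.88,0,0],[-1,1.23,-3.88,0,0],[-1,1.23,-3.88,0,0],[-1,1.23,-3.88,0,0],[-1,1.23,-3.88,0,0],[-1,1.23,-3.88,0,0],[-1,1.23,-3.88,0,0]])

```text
time_s: 1.1
eef_pos: [0.3816, -0.2774, 0.2309]
orientation: [[1.0, -0.02, -0.0], [-0.02, -1.0, 0.0], [-0.0, -0.0, -1.0]]
ft_force: [1.3, -0.4, 0.6]
finger_gap: 0.0001
gripper_force: 0.0
```

>>> step_arm(plan=[[-1,1.23,-3.88,0,0],[-1,1.23,-3.88,0,0],[-1,1.23,-3.88,0,0],[-1,1.23,-3.88,0,0],[-1,1.23,-3.88,0,0],[-1,1.23,-3.88,0,0],[-1,1.23,-3.88,0,0],[-1,0,0,0,0],[-1,0,0,0,0],[-1,0,0,0,0]])

```text
time_s: 1.93
eef_pos: [0.4726, -0.0094, 0.2309]
orientation: [[1.0, -0.018, -0.001], [-0.018, -1.0, -0.0], [-0.001, 0.0, -1.0]]
ft_force: [-0.5, -0.7, 0.4]
finger_gap: -0.0001
gripper_force: 0.0
```

>>> step_arm(plan=[[-1,0.62,-1.98,0,0],[-1,0.62,-1.98,0,0],[-1,0,0,2.6,0],[-1,0,0,2.6,0],[-1,0,0,2.6,0],[-1,0,0,2.6,0],[-1,0,0,0,0],[-1,0,0,0,0],[-1,0,0,0,0]])

```text
time_s: 2.68
eef_pos: [0.4869, 0.0288, 0.1288]
orientation: [[1.0, -0.021, 0.002], [-0.021, -1.0, -0.0], [0.002, 0.0, -1.0]]
ft_force: [0.1, 0.0, 0.6]
finger_gap: -0.0
gripper_force: 0.0
```

```bash
python3 - <<'E'
from rig import env
import cv2,numpy as np
c=env.read_camera("scene")["color"][115:235,225:385,::-1]; d=env.read_camera("top")["color"][190:275,295:405,::-1]
a=cv2.resize(c,(530,400),interpolation=cv2.INTER_CUBIC);b=cv2.resize(d,(270,209));b=cv2.copyMakeBorder(b,0,191,0,0,0)
cv2.imwrite("pics/r1.png",np.hstack([a,b]))
E
```

```text
(no output)
```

View pics/r1.png

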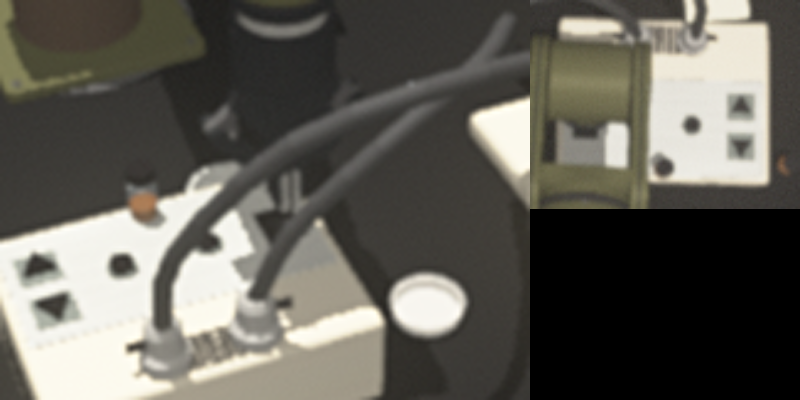

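Fingers are over the rocker at about (290,190) in the left crop, clear of the necks. Pressing, stepwise.

>>> step_arm(plan=[[-1,0,0,0.8,0],[-1,0,0,0.8,0],[-1,0,0,0.2,0],[-1,0,0,0.2,0],[-1,0,0,0.2,0],[-1,0,0,0.1,0],[-1,0,0,0,0],[-1,0,0,0,0]])

```text
time_s: 3.45
eef_pos: [0.4862, 0.0299, 0.1043]
orientation: [[1.0, -0.019, 0.0], [-0.019, -1.0, -0.0], [0.0, 0.0, -1.0]]
ft_force: [1.0, -0.0, -0.8]
finger_gap: 0.0
gripper_force: 0.0
```

>>> step_arm(plan=[[-1,0,0,0.1,0],[-1,0,0,0.1,0],[-1,0,0,0,0],[-1,0,0,0,0]])

```text
time_s: 3.78
eef_pos: [0.4864, 0.0299, 0.1025]
orientation: [[1.0, -0.019, 0.001], [-0.019, -1.0, 0.0], [0.001, -0.0, -1.0]]
ft_force: [1.0, -0.2, 0.5]
finger_gap: 0.0001
gripper_force: 0.4
```

>>> step_arm(plan=[[-1,0,0,0.1,0],[-1,0,0,0.05,0],[-1,0,0,0,0],[-1,0,0,0,0]])

```text
time_s: 4.12
eef_pos: [0.4863, 0.0298, 0.1009]
orientation: [[1.0, -0.019, 0.001], [-0.019, -1.0, -0.0], [0.001, -0.0, -1.0]]
ft_force: [1.4, -0.4, 1.1]
finger_gap: 0.0
gripper_force: 0.7
```

>>> step_arm(plan=[[-1,0,0,0.1,0],[-1,0,0,0,0],[-1,0,0,0,0]])

```text
time_s: 4.37
eef_pos: [0.4864, 0.0299, 0.1005]
orientation: [[1.0, -0.019, 0.0], [-0.019, -1.0, 0.0], [0.0, -0.0, -1.0]]
ft_force: [-0.2, 0.1, 4.4]
finger_gap: -0.0003
gripper_force: 2.5
```

>>> step_arm(plan=[[-1,0,0,0.1,0],[-1,0,0,0,0],[-1,0,0,0,0]])

```text
time_s: 4.62
eef_pos: [0.4865, 0.0298, 0.1005]
orientation: [[1.0, -0.019, 0.0], [-0.019, -1.0, -0.0], [0.0, 0.0, -1.0]]
ft_force: [-4.0, 0.9, 10.6]
finger_gap: 0.0004
gripper_force: 5.2
```

Rocker bottomed at z=0.1005 with 10 N, as expected. Lift and go over the right selector.

>>> step_arm(plan=[[-1,0,0,-2,0],[-1,0,0,-3,0],[-1,-0.37,3.24,0,0],[-1,-0.37,3.24,0,0],[-1,-0.37,3.24,0,0],[-1,-0.37,3.24,0,0],[-1,0,0,2,0],[-1,0,0,1,0],[-1,0,0,0,0],[-1,0,0,0,0],[-1,0,0,0,0]])

```text
time_s: 5.53
eef_pos: [0.4689, -0.0987, 0.1189]
orientation: [[1.0, -0.018, -0.0], [-0.018, -1.0, 0.0], [-0.0, -0.0, -1.0]]
ft_force: [0.3, -0.0, -0.5]
finger_gap: 0.0004
gripper_force: 0.0
```

```bash
python3 - <<'E'
from rig import env
import cv2,numpy as np
print(env.get_obs()["eef_pos"])
c=env.read_camera("scene")["color"][115:235,225:385,::-1]; d=env.read_camera("top")["color"][190:275,295:405,::-1]
a=cv2.resize(c,(530,400),interpolation=cv2.INTER_CUBIC);b=cv2.resize(d,(270,209));b=cv2.copyMakeBorder(b,0,191,0,0,0)
cv2.imwrite("pics/r2.png",np.hstack([a,b]))
E
```

```text
[ 0.46886862 -0.09865448  0.11885455]
```

View pics/r2.png

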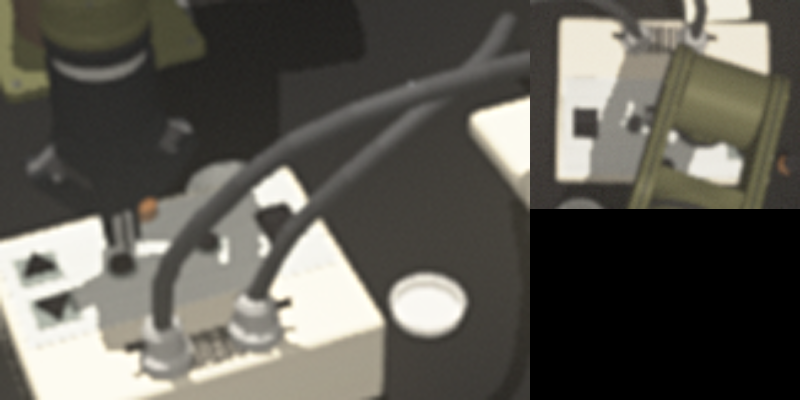

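Fingers are over the right key at (120,262), the rocker at (272,220) now looks tilted the other way, vial still standing. Pressing the selector.

>>> step_arm(plan=[[-1,0,0,0.7,0],[-1,0,0,0.5,0],[-1,0,0,0.15,0],[-1,0,0,0.15,0],[-1,0,0,0.15,0],[-1,0,0,0.1,0],[-1,0,0,0,0],[-1,0,0,0,0]])

```text
time_s: 6.3
eef_pos: [0.4689, -0.0997, 0.1012]
orientation: [[1.0, -0.019, 0.0], [-0.019, -1.0, -0.001], [0.0, 0.001, -1.0]]
ft_force: [-0.5, 0.6, -0.2]
finger_gap: 0.0001
gripper_force: 0.0
```

>>> step_arm(plan=[[-1,0,0,0.1,0],[-1,0,0,0,0],[-1,0,0,0,0]])

```text
time_s: 6.55
eef_pos: [0.469, -0.0997, 0.101]
orientation: [[1.0, -0.019, 0.0], [-0.019, -1.0, -0.0], [0.0, 0.0, -1.0]]
ft_force: [-2.5, 0.7, 5.3]
finger_gap: -0.0004
gripper_force: 2.7
```

>>> step_arm(plan=[[-1,0,0,0.1,0],[-1,0,0,0,0],[-1,0,0,0,0]])

```text
time_s: 6.8
eef_pos: [0.469, -0.0997, 0.101]
orientation: [[1.0, -0.019, -0.0], [-0.019, -1.0, -0.0], [-0.0, 0.0, -1.0]]
ft_force: [-5.4, 1.7, 10.6]
finger_gap: 0.0
gripper_force: 5.4
```

Bottomed at z=0.101. Lift, and go over the up-arrow key.

>>> step_arm(plan=[[-1,0,0,-1.5,0],[-1,0,0,-1.5,0],[-1,1.22,2.99,0,0],[-1,1.22,2.99,0,0],[-1,0,0,0.8,0],[-1,0,0,0,0],[-1,0,0,0,0],[-1,0,0,0,0]])

```text
time_s: 7.47
eef_pos: [0.4914, -0.1589, 0.1206]
orientation: [[1.0, -0.019, -0.001], [-0.019, -1.0, 0.001], [-0.001, -0.001, -1.0]]
ft_force: [-0.7, -0.1, -0.2]
finger_gap: -0.0001
gripper_force: 0.0
```

```bash
python3 - <<'E'
from rig import env
import cv2,numpy as np
print(env.get_obs()["eef_pos"])
c=env.read_camera("scene")["color"][135:255,205:365,::-1]; d=env.read_camera("top")["color"][190:275,295:405,::-1]
a=cv2.resize(c,(530,400),interpolation=cv2.INTER_CUBIC);b=cv2.resize(d,(270,209));b=cv2.copyMakeBorder(b,0,191,0,0,0)
cv2.imwrite("pics/r3.png",np.hstack([a,b]))
E
```

```text
[ 0.49137873 -0.15893831  0.12059798]
```

View pics/r3.png

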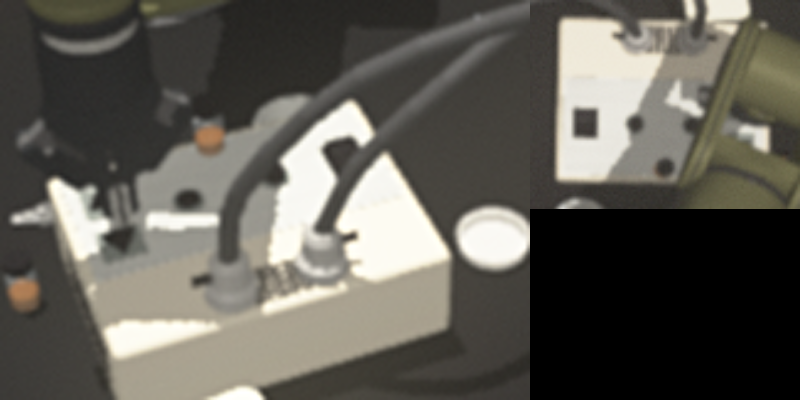

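Fingers stand over the up key at (122,240); the right selector at (188,200) now sits low. Press and hold.

>>> step_arm(plan=[[-1,0,0,0.8,0],[-1,0,0,0.5,0],[-1,0,0,0.2,0],[-1,0,0,0.2,0],[-1,0,0,0.2,0],[-1,0,0,0.2,0],[-1,0,0,0.1,0],[-1,0,0,0,0],[-1,0,0,0,0]])

```text
time_s: 8.32
eef_pos: [0.4919, -0.1595, 0.101]
orientation: [[1.0, -0.019, -0.001], [-0.019, -1.0, 0.001], [-0.001, -0.001, -1.0]]
ft_force: [-6.1, 4.3, 12.3]
finger_gap: -0.0002
gripper_force: 5.7
```

Fully down with 12 N; hold for three seconds.

>>> step_arm(plan=[[-1,0,0,0,0],[-1,0,0,0,0],[-1,0,0,0,0],[-1,0,0,0,0],[-1,0,0,0,0],[-1,0,0,0,0],[-1,0,0,0,0],[-1,0,0,0,0],[-1,0,0,0,0],[-1,0,0,0,0],[-1,0,0,0,0],[-1,0,0,0,0]])

```text
time_s: 9.32
eef_pos: [0.4919, -0.1595, 0.101]
orientation: [[1.0, -0.019, -0.001], [-0.019, -1.0, 0.001], [-0.001, -0.001, -1.0]]
ft_force: [-6.7, 3.6, 11.6]
finger_gap: -0.0
gripper_force: 5.6
```

>>> step_arm(plan=[[-1,0,0,0,0],[-1,0,0,0,0],[-1,0,0,0,0],[-1,0,0,0,0],[-1,0,0,0,0],[-1,0,0,0,0],[-1,0,0,0,0],[-1,0,0,0,0],[-1,0,0,0,0],[-1,0,0,0,0],[-1,0,0,0,0],[-1,0,0,0,0]])

```text
time_s: 10.32
eef_pos: [0.4919, -0.1595, 0.101]
orientation: [[1.0, -0.019, -0.001], [-0.019, -1.0, 0.001], [-0.001, -0.001, -1.0]]
ft_force: [-6.0, 4.2, 11.3]
finger_gap: -0.0002
gripper_force: 5.6
```

>>> step_arm(plan=[[-1,0,0,0,0],[-1,0,0,0,0],[-1,0,0,0,0],[-1,0,0,0,0],[-1,0,0,0,0],[-1,0,0,0,0],[-1,0,0,0,0],[-1,0,0,0,0],[-1,0,0,0,0],[-1,0,0,0,0],[-1,0,0,0,0],[-1,0,0,0,0]])

```text
time_s: 11.32
eef_pos: [0.4919, -0.1595, 0.101]
orientation: [[1.0, -0.019, -0.001], [-0.019, -1.0, 0.001], [-0.001, -0.001, -1.0]]
ft_force: [-5.8, 3.0, 11.0]
finger_gap: 0.0
gripper_force: 5.6
```

>>> step_arm(plan=[[-1,0,0,-1,0],[-1,0,0,-2,0],[-1,0,0,-3,0],[-1,0,0,-3.5,0],[-1,0,0,-3.5,0],[-1,-2,2.5,0,0],[-1,-2,3,0,0],[-1,-2,3,0,0],[-1,-2,3,0,0],[-1,-2,3,0,0],[-1,0,0,0,0],[-1,0,0,0,0]])

```text
time_s: 12.32
eef_pos: [0.3886, -0.3042, 0.2296]
orientation: [[1.0, -0.023, 0.001], [-0.023, -1.0, -0.001], [0.001, 0.001, -1.0]]
ft_force: [-0.7, 0.7, -0.2]
finger_gap: -0.0002
gripper_force: 0.0
```

```bash
python3 - <<'E'
from rig import env
import cv2,numpy as np
print(env.get_obs()["eef_pos"])
c=env.read_camera("scene")["color"][135:255,205:365,::-1]; d=env.read_camera("top")["color"][190:275,295:405,::-1]
a=cv2.resize(c,(530,400),interpolation=cv2.INTER_CUBIC);b=cv2.resize(d,(270,209));b=cv2.copyMakeBorder(b,0,191,0,0,0)
cv2.imwrite("pics/r4.png",np.hstack([a,b]))
E
```

```text
[ 0.38857642 -0.30418566  0.22963222]
```

View pics/r4.png

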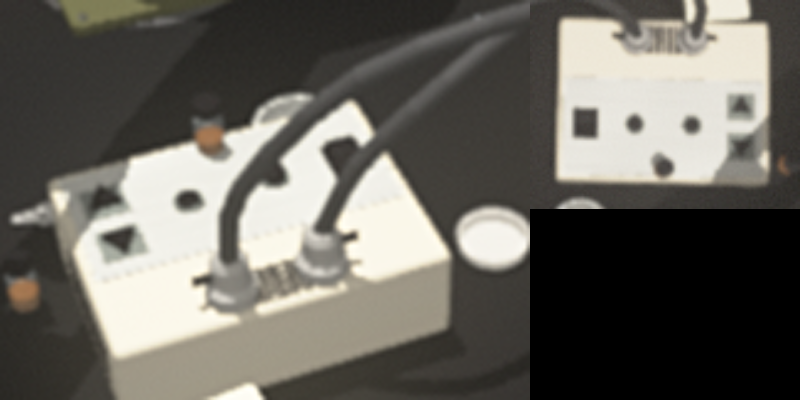

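The rocker at (342,152) is over to on, the right key at (188,200) is low and the left one at (270,173) has popped up. The vials are in place and the arm is clear, so I'm handing in.

```bash
python3 -c "
from rig import env
print(env.sign_off())"
```

```text
the job is handed in; nothing more can be done
None
```

Handed in at about 12 s: mains rocker pressed to on, right selector pushed fully in, up-arrow held fully down for about 3 s and released; down-arrow never pressed, and nothing visibly moved in the last picture (no verdict was returned).

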